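Unlatch the drying box and hold its lid ajar

ROBOT

A 7-joint arm with a two-finger parallel gripper is mounted at the origin on the work surface. World frame = base frame: x ahead of the robot, y to its left, z up, the work surface at z = 0. Lengths are in m, angles in rad, forces in N, time in s.
With the tool pointing down it reaches from about 0.425 to 0.825 m from the base axis. Payload 3.6 kg.
Tool frame: the origin (TCP) lies where the fingers leave the gripper's body, on its centre line; the fingertips stand 73 mm ahead of it and the grasp point (between the pads) lies 54 mm ahead of it; x points along the fingers, y is the direction in which the jaws open and shut, and the axes are right-handed (so a half turn about x gives the same grasp; the last joint's range is limited). The gripper opens to 85 mm and grips with 20 to 120 N. Pads are 22 mm wide; open, the fingers measure 114 mm over their backs; the gripper's body (76 mm by 85 mm) begins 54 mm behind the grasp point. The pads swing forward as they close: fully open they stand 13 mm farther back than shut.
Start: joints at [1.143, 0.615, -0.013, 1.423, 0.008, 1.103, -0.04], TCP at [0.254, -0.598, 0.304] pointing down, gripper open.
Joint ranges: [-3.12, 3.12], [-0.3, 2.06], [-1.34, 1.32], [0.26, 2.42], [-1.36, 4.5], [0.01, 1.98], [-2.84, 2.84]. Speed limits (rad/s): [2.79, 2.79, 3.14, 3.14, 3.14, 3.14, 3.14].

INTERFACE

Orientations are given as a unit quaternion [x, y, z, w].
In Python, from station import arm, snapshot, camera_info, ticket gives the robot as it stands. Calls block until the motion is done:
- arm.movep(position, orientation): joint-space move of the TCP to a pose.
- arm.line_to(position, velocity=0.15, ori=None): straight line of the TCP; ori=None keeps the orientation; velocity is the mean speed in m/s.
- arm.move_j(angles): joint-space move.
- arm.move_gripper(opening, effort=None): opening from 0.0 (shut) to 1.0 (fully open); effort is the grip in N (None keeps the last); returns when the fingers have stopped.
- arm.pause(seconds).
- arm.ik(position, orientation): joint angles nearest the present ones, or None.
- snapshot(name): name is "scene" or "top" or "wrist"; returns the picture (420x560x3 uint8, blue, green, red); there is no depth.
- camera_info(name): a dict with "fx", "fy", "cx", "cy" (pixels), "dist_coeffs" ([k1, k2, p1, p2, k3] as OpenCV has them; the pictures are not rectified), "R" (3x3) and "t" (3): a world point X has camera coordinates R X + t; the wrist camera has in their place "T_tool_cam" (4x4, takes a point from camera to tool coordinates, whose origin is the TCP and whose axes are the tool frame's). Camera axes: x right, y down, z forward; pixel columns grow to the right and rows downward; lengths in m; the calibration is good to about 2 mm. A picture is of the moment at which its call begins: read the wrist's pose just before it. camera_info takes no time and is no camera call.
A pose or a line that the arm cannot do raises arm.MotionError and nothing moves.
- ticket.finish_job(): hands the job in, once; it reports no verdict.
Readings, each from a call of its own:
- arm.read_time(): time.
- arm.read_joint_positions(): joint angles.
- arm.read_dq(): joint speeds.
- arm.read_effort(): joint torques, N m.
- arm.read_tool_pos(): TCP position.
- arm.read_eef_rot(): TCP orientation.
- arm.read_ft_force(): force on the tool from outside, world axes, zero at the start.
- arm.read_wrist_torque(): the same for the moment, N m.
- arm.read_opening(): opening from 0.0 (shut) to 1.0 (fully open).
Only numpy, scipy, OpenCV 4.12 (cv2) and the standard library are available. Lean on these libraries where they do the work, as an engineer would, in place of code of your own. Each camera call takes 0.05 s, during which the arm holds its last target. There are 200 camera calls.

TASK

Unlatch the sealed drying box: press the knob on its front ledge down, turn it anticlockwise (seen from above) to its stop and let it spring back up. Then pull the lid by its bar handle until its sticky seal lets go, and finish while holding it by that handle slightly open, about 3 cm at the front edge, so that the box airs slowly: the program ends holding, do not let go. Do not let the lid fly wide open, and leave the jars and glassware beside the box where they stand.

Things in the scene. Friction and masses are not known exactly. Their poses are not given: they have to be found in the camera images.
- box: Grey drying box fixed to the bench, 280 x 280 mm, rim 110 mm high. Origin: centre of its underside. x points from the front ledge (with the latch knob) to the hinged back, y left, z up. The solid front ledge is 55 mm deep, its top 110 mm above the bench. The white lid with a clear window covers the rest: top 124 mm above the bench, front edge 85 mm in front of the origin.
- knob_grip (a point): Middle of the grip bar of the black latch knob, on its vertical axis, 167 mm above the bench, 112 mm in front of the box's origin. The bar is 44 mm long, 14 mm wide, 33 mm high (22 mm of it below this point, 11 mm above), on a 40 mm disc, 6 mm thick. Moves and turns with the knob: x along the bar (parallel to the box's x at the start), z up.
- press (a joint): How far the latch knob is pushed down, m: 0 up, 0.007 fully down. The spring takes 4 N to start, 9 N fully down. An inner key stops the knob from turning unless it is at least 5 mm down. It springs back up when released at either end of the turn, and is then locked against turning.
- turn (a joint): Turn of the latch knob about its vertical axis, rad: 0 latched (start), 1.3 at the stop (unlatched); grows anticlockwise seen from above. Slight friction; between about 0.1 and 1.2 rad the knob cannot rise. A 41 mm steel tail under the knob's disc reaches over the lid's front edge, holds it shut at 0 and swings clear of it beyond 1.1 rad.
- lid (a joint): Opening angle of the lid about the hinge along its back edge, rad: 0 shut, grows as the front edge rises (0.137 is 30 mm at the front edge). The seal takes 10 to 20 N of pull up at the handle, lets go within the first 0.05 rad; beyond that only 2 to 4 N of weight at the handle remain, and if released the lid falls back, almost shut.
- lid_grip (a point): Middle of the lid's steel bar handle, 37 mm above the lid's top face (161 mm above the bench when shut), 20 mm in front of the box's origin, 155 mm in front of the hinge line. The bar runs along the box's y: 110 mm long, 14 mm wide (x), 10 mm high, on a 10 mm post at each end; 32 mm of free height under it. Axes as the box's when shut; moves and tilts with the lid.
- lid_hinge (a point): Middle of the lid's hinge line, at the back of the box 135 mm behind its origin and 110 mm above the bench. The hinge axis is the box's y axis.
- lid_edge (a point): Middle of the lower front edge of the lid, 220 mm in front of the hinge line, 110 mm above the bench when shut.
- jar_a: White screw-capped sample jar, 64 mm diameter, 110 mm high, standing left of the box; leave it. Origin: centre of its underside.
- jar_b: A second such jar left of the box, further back; leave it. Origin: centre of its underside.
- beaker: Empty glass beaker, 70 mm diameter, 90 mm high, right of the box; leave it. Origin: centre of its underside.
- flask: Glass flask with a narrow neck, 72 mm diameter, 150 mm high, right of the box, further back; leave it. Origin: centre of its underside.

How it is judged:
On the way, in this order (a step that is already met when the one before it is completed fails the run):
1. the knob has been pressed and turned to its stop, and is back up (value of joint turn above 1.12 rad and value of joint press below 0.002 m), for 0.2 s.
2. the lid is free of its seal, pulled by the handle (value of joint lid above 0.075 rad and contact force between the fingers and lid above 0.5 N and distance between the grasp point and lid_grip below 0.065 m), for 0.2 s.
At the end, for the whole second after the job is handed in: The fingers hold the lid's bar handle (grasp point within 65 mm of the bar's middle) with the lid at rest 0.08 to 0.205 rad open (18 to 45 mm at the front edge); the latch knob is turned past 1.12 rad and up (less than 2 mm down); the four bystanders stand within 25 mm of where they were (all of step 1 and value of joint lid between 0.08 and 0.205 rad and velocity of joint lid between -0.05 and 0.05 rad/s and contact force between the fingers and lid above 0.5 N and distance between the grasp point and lid_grip below 0.065 m and distance of each of jar_a, jar_b, beaker, flask from where it was at the start of the episode below 0.025 m); the arm keeps its last pose, push and grip.
It fails at once if the lid flies wide open (over 75 mm at the front edge) (value of joint lid above 0.34 rad).
It fails at once if the knob is forced round without being pressed down (value of joint turn between 0.3 and 1 rad and value of joint press below 0.0025 m).
It fails at once if a jar or glass vessel beside the box is moved or tipped (distance of any of jar_a, jar_b, beaker, flask from where it was at the start of the episode above 0.025 m or angle between any of jar_a, jar_b, beaker, flask's own z axis and vertical above 0.3 rad).
It also fails if it takes over 45 s, if anything falls off the work surface, if the arm or the gripper's body presses on something with over 40 N, if the wrist force passes 120 N, or if a joint passes its speed limit or range.

## Working session

There is one attempt and no reset: what is moved stays moved. The work goes in short steps, each a Python script; the robot and the scene stay as the last script left them, time stands still between calls to the robot, and variables do not carry over. Pictures are saved under pics/ and viewed, about 8 in all and at most 12, crops included, and the job is handed in when it is done.

```bash
ls; mkdir -p pics
python3 - <<'E'
from station import arm, snapshot, camera_info
import cv2,numpy as np
for n in ("scene","top"):
    im=snapshot(n); cv2.imwrite(f"pics/{n}0.png",im)
    c=camera_info(n); print(n,{k:np.round(v,4).tolist() for k,v in c.items() if k!='name'})
print(camera_info("wrist")); print(arm.read_eef_rot(),arm.read_tool_pos(),arm.read_time())
E
```

```text
pics
scene {'fx': 432.7599, 'fy': 432.7599, 'cx': 282.4486, 'cy': 210.5942, 'dist_coeffs': [0.0341, 0.0, 0.0, 0.0, 0.0], 'R': [[0.2381, 0.9711, -0.019], [0.703, -0.1858, -0.6865], [-0.6702, 0.1501, -0.7268]], 't': [-0.2121, -0.3339, 1.4205]}
top {'fx': 402.4225, 'fy': 402.4225, 'cx': 273.1279, 'cy': 218.193, 'dist_coeffs': [0.001, 0.0, 0.0, 0.0, 0.0], 'R': [[0.0005, -1.0, -0.0085], [-0.9986, -0.0, -0.0522], [0.0522, 0.0085, -0.9986]], 't': [0.0669, 0.624, 1.1237]}
{'fx': 359.9502973506757, 'fy': 359.9502973506757, 'cx': 277.8347381298648, 'cy': 207.27721654664677, 'dist_coeffs': array([-0.04238073,  0.        ,  0.        ,  0.        ,  0.        ]), 'T_tool_cam': array([[ 4.29698311e-04, -2.82047814e-01,  9.59400253e-01,
        -7.05004618e-02],
       [ 9.99999211e-01,  1.25348545e-03, -7.93778603e-05,
        -2.19206904e-03],
       [-1.18020591e-03,  9.59399531e-01,  2.82048131e-01,
        -7.16027032e-02],
       [ 0.00000000e+00,  0.00000000e+00,  0.00000000e+00,
         1.00000000e+00]])}
[-0.69277004 -0.14158257  0.69313238 -0.13996982] [ 0.25339476 -0.59801316  0.30283769] 0.1
```

View pics/top0.png

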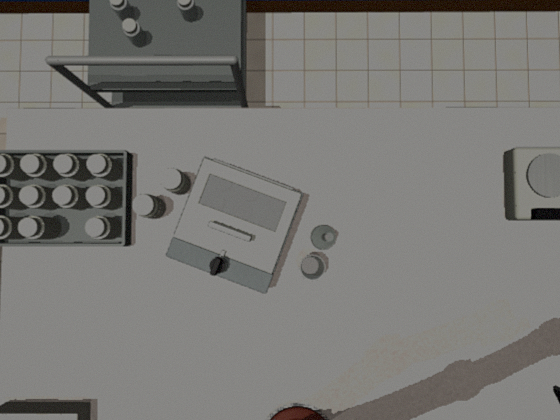

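View pics/scene0.png

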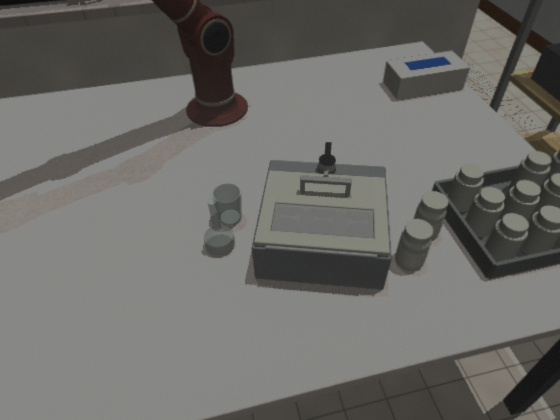

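Top view: the ledge's front corners are at (167,254) and (268,292), the lid's back corners at (207,158) and (301,190), the handle runs from (208,223) to (252,239) and the black knob is at (217,265). The scene view shows jars to the box's left and glassware to its right. Next I'll refine the pose with masks.

```bash
cat > h.py <<'E'
from station import arm, snapshot, camera_info, ticket
import cv2,numpy as np
from scipy.spatial.transform import Rotation as Rt
def cast(name,px,z,T=None):
    c=camera_info(name); K=np.array([[c['fx'],0,c['cx']],[0,c['fy'],c['cy']],[0,0,1]])
    u=cv2.undistortPoints(np.array(px,float).reshape(-1,1,2),K,np.array(c['dist_coeffs'])).reshape(-1,2)
    d=np.c_[u,np.ones(len(u))]
    if T is None: R=np.array(c['R']);o=-R.T@np.array(c['t']);d=d@R
    else: o=T[:3,3]; d=d@T[:3,:3].T
    return o+d*((np.array(z)-o[2])/d[:,2])[:,None]
def wristT():
    T=np.eye(4);T[:3,:3]=Rt.from_quat(arm.read_eef_rot()).as_matrix();T[:3,3]=arm.read_tool_pos()
    return T@np.array(camera_info('wrist')['T_tool_cam'])
def down(yaw):
    "tool x down, jaw axis y at world angle yaw"
    x=np.array([0,0,-1.]);y=np.array([np.cos(yaw),np.sin(yaw),0]);return Rt.from_matrix(np.c_[x,y,np.cross(x,y)]).as_quat()
E
python3 - <<'E'
from h import *
im=cv2.imread('pics/top0.png')
hsv=cv2.cvtColor(im,cv2.COLOR_BGR2HSV); roi=np.zeros(im.shape[:2],np.uint8); roi[235:300,160:280]=1
dark=((hsv[...,2]<45)&(roi>0)).astype(np.uint8)
cs,_=cv2.findContours(dark,0,1); 
for c in cs:
    if cv2.contourArea(c)>10: print('dark',cv2.minAreaRect(c))
def f(n,p,z): print(n,np.round(cast('top',p,z),4).tolist())
f('corners FL FR',[(167,254),(268,292)],.11); f('BR BL',[(301,190),(207,158)],.117)
f('handle',[(208,223),(252,239)],.166); f('knob',[(217,265)],.172)
P=cast('top',[(167,254),(268,292)],.11); d=P[0]-P[1]; print('yaw of y',np.arctan2(d[1],d[0]),np.linalg.norm(d))
f('jars a b caps',[(147,204),(175,180)],.11); f('beaker',[(312,267)],.09);f('flask',[(328,238)],.15)
print(im[190:200:3,215:220].tolist()[:1], im[245,190],im[140,200],im[230,230])
c=cv2.resize(im[140:300,120:345],None,fx=3.5,fy=3.5,interpolation=cv2.INTER_CUBIC); cv2.imwrite('pics/crop.png',np.clip(c*1.8,0,255).astype(np.uint8))
E
```

```text
dark ((217.50001525878906, 265.5), (14.142135620117188, 19.798988342285156), 45.0)
corners FL FR [[0.5261, 0.3416, 0.11], [0.4287, 0.0794, 0.11]]
BR BL [[0.6919, -0.006, 0.117], [0.7759, 0.2387, 0.117]]
handle [[0.6044, 0.2262, 0.166], [0.565, 0.1176, 0.166]]
knob [[0.5018, 0.2023, 0.172]]
yaw of y 1.215170997023421 0.2797137210522532
jars a b caps [[0.6563, 0.3958, 0.11], [0.7193, 0.3233, 0.11]]
beaker [[0.4916, -0.036, 0.09]]
flask [[0.5676, -0.0709, 0.15]]
[[[113, 115, 114], [110, 111, 112], [113, 114, 114], [110, 110, 112], [112, 117, 116]]] [104 107 103] [132 134 135] [134 136 138]
```

View pics/crop.png

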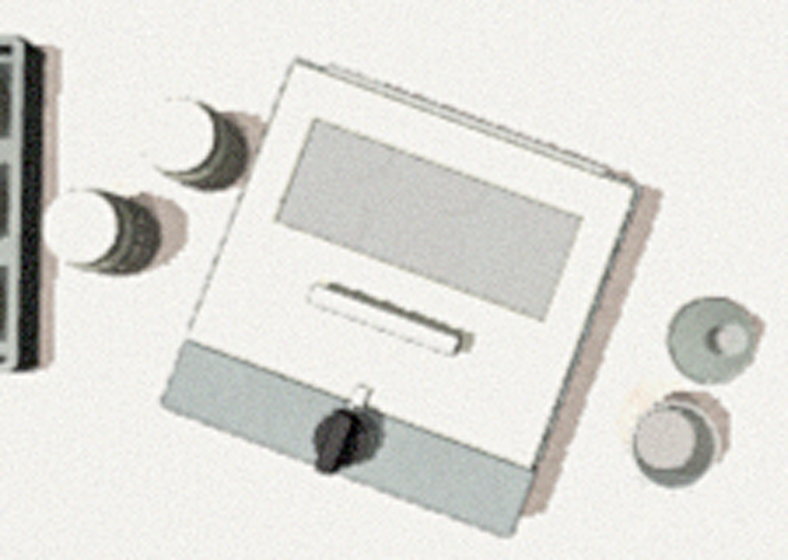

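The crop confirms the bar of the knob lies along box x and the tail reaches over the lid edge. Ledge, handle and knob agree: origin about (0.606, 0.164), yaw about -0.345. I'll move above the knob and refine with the wrist camera.

Run:
```python
from h import *
yaw=-0.345; ex=np.array([np.cos(yaw),np.sin(yaw),0]); 
p=np.array([.502,.202,.36])+.02*ex
for k in (np.pi/2,-np.pi/2): 
    q=arm.ik(p,down(yaw+k)); q2=arm.ik(p,down(yaw+k+1.3)); print(np.round(q,2) if q is not None else None, np.round(q2,2) if q2 is not None else None)
arm.movep(p,down(yaw+np.pi/2))
print(arm.read_tool_pos(),arm.read_joint_positions(),arm.read_time())
T=wristT(); np.save('T1.npy',T); im=snapshot('wrist'); cv2.imwrite('pics/w1raw.png',im); cv2.imwrite('pics/w1.png',np.clip(im*1.6,0,255).astype(np.uint8))
```

```text
[ 0.21  0.58 -1.01  1.6   0.52  1.25  0.33] [ 0.26  0.64 -1.15  1.6   0.6   1.3   1.55]
[-0.17  0.43 -0.35  1.61  0.16  1.13 -2.47] [ 0.02  0.48 -0.65  1.6   0.31  1.16 -1.32]
[0.52136687 0.19417243 0.35973878] [ 0.2090185   0.58494553 -1.01233889  1.59671017  0.5161057   1.25198907
  0.32864165] 3.05
```

View pics/w1.png

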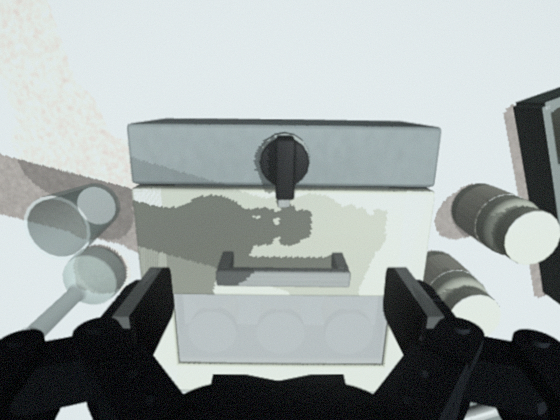

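Wrist view: ledge front edge from about (130,126) to (439,129), knob bar at u≈277–294, v≈137–199, handle ends at (222,275) and (349,277). Casting these onto their planes.

Run:
```python
from h import *
T=np.load('T1.npy'); im=cv2.imread('pics/w1raw.png'); g=cv2.GaussianBlur(cv2.cvtColor(im,6),(3,3),0).astype(float)
roi=g[135:205,250:320]; 
for v in (140,150,160,170,180,190,196): print(v,g[v,262:310:2].astype(int))
# ledge front edge row by gradient, several columns
gy=np.gradient(g,axis=0)
fr=[(u,115+np.argmax(gy[115:138,u])) for u in list(range(150,240,10))+list(range(320,430,10))]
P=cast('wrist',fr,.11,T); 
l=cv2.fitLine(P[:,:2].astype(np.float32),cv2.DIST_HUBER,0,.01,.01).ravel(); print('front edge dir',np.arctan2(l[1],l[0]),'pt',l[2:])
gx=np.gradient(g,axis=1)
L=[(110+np.argmin(gx[v,110:150]),v) for v in range(135,180,5)]; R=[(420+np.argmax(gx[v,420:455]),v) for v in range(135,180,5)]
print('L',L,'R',R)
print(cast('wrist',L,.11,T).mean(0),cast('wrist',R,.11,T).mean(0), cast('wrist',[(285.5,137),(285.5,199)],.178,T),cast('wrist',[(222,275),(349,277)],.166,T))
```

```text
140 [ 99  75  70  85  73  52  37  29  31  32  33  32  33  32  34  32  46  82
 108 104  96 106 107 107]
150 [ 55  37  38  36  29  30  28  28  36  39  38  40  41  42  44  42  34  39
  45  45  44  48  88 101]
160 [34 37 34 30 27 27 27 28 34 37 37 38 40 39 41 38 32 35 39 41 41 41 39 52]
170 [36 33 34 29 26 26 27 29 34 36 37 37 38 38 39 37 29 34 38 38 38 38 41 87]
180 [ 70  67  62  45  30  27  26  28  32  36  35  36  37  36  38  34  31  33
  40  65  92 103 103 105]
190 [123 104  87  85  85  88  80  40  33  34  34  35  35  36  36  36  71 107
 114 115 111 111 114 108]
196 [141 140 143 142 140 139 129  58  30  33  33  34  34  34  33  35  98 140
 139 137 134 132 132 132]
front edge dir 1.2153442 pt [0.46086758 0.18721817]
L [(np.int64(127), 135), (np.int64(128), 140), (np.int64(128), 145), (np.int64(128), 150), (np.int64(129), 155), (np.int64(129), 160), (np.int64(130), 165), (np.int64(130), 170), (np.int64(131), 175)] R [(np.int64(440), 135), (np.int64(440), 140), (np.int64(439), 145), (np.int64(439), 150), (np.int64(438), 155), (np.int64(437), 160), (np.int64(437), 165), (np.int64(436), 170), (np.int64(435), 175)]
[0.45031447 0.07945253 0.11      ] [0.54423878 0.3402256  0.11      ] [[0.47680274 0.21754489 0.178     ]
 [0.51867058 0.20272658 0.178     ]] [[0.56453417 0.13207964 0.166     ]
 [0.60126133 0.22861028 0.166     ]]
```

Wrist and top estimates differ by about 5 mm. I'll look once more with the tool turned by half, so that the wrist-camera offset cancels.

Run:
```python
from h import *
arm.movep(np.array([.4977+.02,.2075,.36]),down(-.35-np.pi/2))
print(arm.read_tool_pos(),arm.read_joint_positions(),arm.read_time())
T=wristT(); np.save('T2.npy',T); im=snapshot('wrist'); cv2.imwrite('pics/w2raw.png',im); cv2.imwrite('pics/w2.png',np.clip(im*1.6,0,255).astype(np.uint8))
```

```text
[0.51753693 0.20753913 0.35937947] [-1.0661385   0.63400468  1.13418331  1.63116856 -0.59705233  1.26889997
 -1.74016536] 4.9583
```

View pics/w2.png

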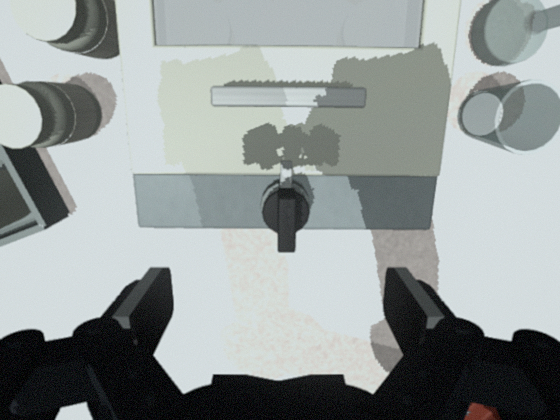

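Second view: ledge front edge at v≈229, sides at u≈137 and 434, handle top from (211,87) to (366,106), bar of the knob ending at (287,252).

Run:
```python
from h import *
B=np.array([[np.cos(-.35),np.sin(-.35)],[-np.sin(-.35),np.cos(-.35)]])
g={}
for k in (1,2): g[k]=cv2.GaussianBlur(cv2.cvtColor(cv2.imread(f'pics/w{k}raw.png'),6),(3,3),0).astype(float)
def bx(k,px,z): return np.round((cast('wrist',px,z,np.load(f'T{k}.npy'))[:,:2]@B.T),4)
G=g[2]; gx=np.gradient(G,axis=1); gy=np.gradient(G,axis=0)
fr=[(u,220+np.argmax(gy[220:240,u])) for u in list(range(145,260,10))+list(range(310,360,10))]
P=bx(2,fr,.11); print('front edge x',np.median(P[:,0]),'slope',np.polyfit(P[:,1],P[:,0],1)[0])
vs=range(185,225,5)
L=[(125+np.argmin(gx[v,125:150]),v) for v in vs]; R=[(425+np.argmax(gx[v,425:445]),v) for v in vs]
print('ledge y mid',(bx(2,L,.11)[:,1].mean()+bx(2,R,.11)[:,1].mean())/2, bx(2,L,.11)[:,1].mean()-bx(2,R,.11)[:,1].mean())
vs=range(235,248,3); l=[(270+np.argmin(gx[v,270:285]),v) for v in vs]; r=[(287+np.argmax(gx[v,287:303]),v) for v in vs]
print('bar',l,r,'y',(bx(2,l,.178)[:,1].mean()+bx(2,r,.178)[:,1].mean())/2,'front end', bx(2,[(287,240+np.argmax(gy[240:262,287]))],.178))
print('handle2',bx(2,[(211,87),(366,87),(211,106),(366,106)],[.166]*4).mean(0))
# view1 bar: rows 140..., same
G=g[1]; gx=np.gradient(G,axis=1); gy=np.gradient(G,axis=0); vs=range(190,198,2)
l=[(268+np.argmin(gx[v,268:285]),v) for v in vs]; r=[(287+np.argmax(gx[v,287:303]),v) for v in vs]
print('bar1 y',(bx(1,l,.178)[:,1].mean()+bx(1,r,.178)[:,1].mean())/2,'back end',bx(1,[(286,190+np.argmax(gy[190:212,286]))],.178))
print('scene/top knob',(np.array([.502,.202])@B.T))
```

```text
front edge x 0.3701 slope 0.0057713399774532905
ledge y mid 0.36755 0.2772
bar [(np.int64(277), 235), (np.int64(277), 238), (np.int64(277), 241), (np.int64(277), 244), (np.int64(277), 247)] [(np.int64(295), 235), (np.int64(295), 238), (np.int64(295), 241), (np.int64(295), 244), (np.int64(295), 247)] y 0.36766 front end [[0.3754 0.3668]]
handle2 [0.48855  0.366425]
bar1 y 0.3675375 back end [[0.4177 0.3686]]
scene/top knob [0.40229974 0.36188799]
```

Both half-turn views agree within 2 mm (knob at box-frame (0.397, 0.3675)). Grasping the knob.

```bash
cat >> h.py <<'E'
YAW=-.353; B=np.array([[np.cos(-.35),np.sin(-.35)],[-np.sin(-.35),np.cos(-.35)]])
def w(x,y,z): return np.r_[np.array([x,y])@B,z]
def st(m=''): print(m,np.round(arm.read_tool_pos(),4),'F',np.round(arm.read_ft_force(),1),'M',np.round(arm.read_wrist_torque(),2),'op',round(float(arm.read_opening()),3),'t',round(float(arm.read_time()),2))
E
python3 - <<'E'
from h import *
q=down(YAW-np.pi/2)
arm.movep(w(.397,.3675,.30),q); arm.line_to(w(.397,.3675,.222),.1); st('down')
arm.move_gripper(0.0,effort=25); arm.pause(.2); st('closed')
print(arm.read_joint_positions())
E
```

```text
down [0.4995 0.2089 0.2227] F [0.9 0.5 0.4] M [0.01 0.02 0.03] op 0.999 t 6.3
closed [0.4986 0.2081 0.2221] F [-3.  -4.   3.6] M [-0.9   0.59 -0.01] op 0.158 t 7.15
[-1.02710267  0.75192911  1.00824561  1.85938092 -0.7677101   0.98022838
 -1.59928943]
```

Run:
```python
from h import *
arm.move_gripper(0.0,effort=60); st('grip')
p=np.array([.4995,.2085,.2222])
for dz in (.003,.006,.008,.0095):
    arm.line_to(p-[0,0,dz],.03); arm.pause(.1); st(dz)
    if arm.read_ft_force()[2]>18: break
```

```text
grip [0.4987 0.2081 0.222 ] F [-4.  -5.3  2.9] M [-1.01  0.63 -0.  ] op 0.145 t 7.37
0.003 [0.4988 0.208  0.2193] F [-4.  -3.2  5.8] M [-0.82  0.97 -0.03] op 0.153 t 7.72
0.006 [0.4988 0.2079 0.2166] F [-5.4 -3.4  7.5] M [-0.78  1.09 -0.02] op 0.148 t 8.07
0.008 [0.4988 0.2079 0.2153] F [-5.9 -2.6 12.4] M [-0.77  1.35  0.08] op 0.154 t 8.42
0.0095 [0.4989 0.2077 0.2152] F [-8.6 -3.5 20.8] M [-0.74  2.05 -0.02] op 0.15 t 8.77
```

Bottomed at about 6.8 mm down. Now turning in small steps.

Run:
```python
from h import *
p=np.array([.4990,.2080,.2222-.0090])
for a in list(np.arange(.13,1.25,.13))+[1.25,1.3,1.34]:
    arm.movep(p,down(YAW-np.pi/2+a)); st('%.2f'%a)
    F=arm.read_ft_force(); M=arm.read_wrist_torque()
    if np.hypot(F[0],F[1])>25 or abs(M[2])>2.5: print('stop'); break
print(arm.read_joint_positions())
```

```text
0.13 [0.4987 0.2076 0.2153] F [-6.4 -3.  16.8] M [-0.69  1.55  0.  ] op 0.152 t 9.02
0.26 [0.4987 0.2074 0.2153] F [-6.1 -2.5 16.9] M [-0.82  1.6   0.07] op 0.151 t 9.27
0.39 [0.4986 0.2073 0.2153] F [-8.2 -4.1 17.4] M [-0.77  1.64  0.04] op 0.147 t 9.52
0.52 [0.4986 0.2072 0.2153] F [-6.8 -3.4 16.1] M [-0.88  1.62 -0.06] op 0.151 t 9.77
0.65 [0.4987 0.207  0.2153] F [-7.6 -4.1 16.5] M [-0.99  1.58 -0.01] op 0.154 t 10.02
0.78 [0.4987 0.2069 0.2153] F [-6.1 -4.6 17.3] M [-0.98  1.56  0.05] op 0.154 t 10.27
0.91 [0.4987 0.2068 0.2153] F [-5.8 -5.  17.2] M [-1.07  1.54  0.03] op 0.154 t 10.52
1.04 [0.4988 0.2067 0.2153] F [-5.9 -5.4 16.3] M [-1.16  1.52  0.06] op 0.153 t 10.77
1.17 [0.4989 0.2066 0.2152] F [-6.7 -5.2 16.5] M [-1.17  1.5  -0.  ] op 0.149 t 11.02
1.25 [0.4989 0.2065 0.2153] F [-5.8 -4.5 16.6] M [-1.25  1.46  0.08] op 0.15 t 11.27
1.30 [0.4989 0.2065 0.2153] F [-5.5 -5.  16.8] M [-1.23  1.47 -0.02] op 0.151 t 11.52
1.34 [0.499  0.2063 0.2153] F [-5.9 -4.4 16. ] M [-1.1   1.51 -0.87] op 0.151 t 11.77
[-0.83045902  0.62676686  0.62871509  1.86259384 -0.49709598  0.81394847
 -0.53304263]
```

The moment of -0.87 N m at 1.34 shows the stop. Raise, release, back off and look.

Run:
```python
from h import *
p=arm.read_tool_pos(); p=np.array([.499,.2075,.2222])
arm.line_to(p,.04); arm.pause(.1); st('up')
arm.move_gripper(.6); st('open'); arm.line_to(p+[0,0,.08],.2)
q=down(YAW-np.pi); h=w(.488,.367,.30)
print(arm.ik(h,q),arm.ik(h,down(YAW)))
arm.movep(h,q); st()
T=wristT(); np.save('T3.npy',T); im=snapshot('wrist'); cv2.imwrite('pics/w3.png',np.clip(im*1.6,0,255).astype(np.uint8))
cv2.imwrite('pics/t3.png',cv2.resize(np.clip(snapshot('top')[140:300,120:345]*1.8,0,255).astype(np.uint8),None,fx=3.5,fy=3.5))
```

```text
up [0.4989 0.2065 0.2221] F [-2.2 -5.6  4.4] M [-1.07  0.64 -1.05] op 0.15 t 12.24
open [0.4991 0.2083 0.2221] F [-0.1  0.2  0.1] M [-0.01  0.04  0.02] op 0.598 t 12.69
[ 0.26327933  0.80163824 -1.14977299  1.53080669  0.74801052  1.30196565
  1.81146274] [-0.68814832  0.61743428  0.61232147  1.56303055 -0.38591642  1.08443327
 -0.33337596]
 [0.5838 0.1776 0.2993] F [-0.2  0.7  0.3] M [0.05 0.02 0.01] op 0.599 t 15.32
```

View pics/w3.png

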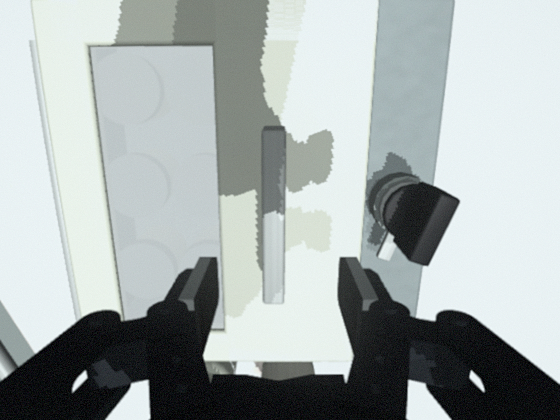

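The knob bar is turned about 75° and stands up, with its shaft visible and the tail clear of the lid. The handle is centred between the jaws (u≈274, v 127–303). Checking the handle centre, the IK along the opening arc, then grasping.

```bash
cat >> h.py <<'E'
H=w(.488,.367,.161); ex=w(1,0,0); ey=w(0,1,0); HG=H+.155*ex+[0,0,.110-.161]
def pose(th,q0,dz=.054):
    R=Rt.from_rotvec(th*ey); return HG+R.apply(H+[0,0,dz]-HG),(R*Rt.from_quat(q0)).as_quat()
E
python3 - <<'E'
from h import *
T=np.load('T3.npy'); e=cast('wrist',[(274,127),(274,303)],.166,T); print('handle mid box',(e[:,:2]@B.T),H)
q0=down(YAW-np.pi)
for th in (0,.05,.1,.15,.2):
    p,q=pose(th,q0); j=arm.ik(p,q); print(th,None if j is None else np.round(j,2), np.round(p,3))
arm.line_to(H+[0,0,.054],.1); st('at'); arm.move_gripper(0.,effort=30); arm.pause(.1); st('closed')
arm.move_gripper(0.,effort=80); arm.pause(.1); st('firm')
E
```

```text
handle mid box [[0.48773074 0.31030122]
 [0.48821021 0.42079322]] [0.58425738 0.17741566 0.161     ]
0 [ 0.24  0.89 -1.08  1.63  0.84  1.16  1.74] [0.584 0.177 0.215]
0.05 [ 0.25  0.9  -1.1   1.58  0.8   1.21  1.78] [0.589 0.176 0.223]
0.1 [ 0.26  0.92 -1.12  1.53  0.76  1.27  1.83] [0.595 0.174 0.23 ]
0.15 [ 0.26  0.94 -1.13  1.48  0.72  1.32  1.87] [0.601 0.171 0.237]
0.2 [ 0.26  0.95 -1.14  1.42  0.68  1.38  1.91] [0.607 0.169 0.244]
at [0.5845 0.1779 0.2158] F [-0.4 -0.  -0.3] M [0.04 0.   0.  ] op 0.598 t 16.43
closed [0.5861 0.1769 0.2158] F [ 5.4 -1.3  1.4] M [-0.28 -1.05 -0.07] op 0.156 t 16.94
firm [0.5861 0.1769 0.2159] F [ 4.9 -1.5  2.1] M [-0.27 -1.04 -0.02] op 0.149 t 17.26
```

Run:
```python
from h import *
q0=down(YAW-np.pi); off=.0013*ex
for th in (.015,.03,.045,.06,.08,.1,.12,.137):
    p,q=pose(th,q0); arm.line_to(p+off,.02,q); st(th)
arm.pause(.5); st('hold')
cv2.imwrite('pics/s4.png',cv2.resize(np.clip(snapshot('scene')[120:300,190:450]*1.6,0,255).astype(np.uint8),None,fx=3,fy=3))
```

```text
0.015 [0.5873 0.1764 0.2167] F [ 4.5  2.3 -4.6] M [ 0.19 -1.18 -0.06] op 0.145 t 17.59
0.03 [0.5885 0.176  0.2176] F [  5.2   2.3 -11.7] M [ 0.49 -1.5  -0.16] op 0.147 t 17.88
0.045 [0.5906 0.1752 0.222 ] F [ 5.   0.2 -2.5] M [-0.01 -1.16 -0.09] op 0.143 t 18.18
0.06 [0.5922 0.1746 0.2243] F [ 5.8  0.4 -2.7] M [ 0.07 -1.31 -0.1 ] op 0.141 t 18.47
0.08 [0.5942 0.1739 0.2272] F [ 5.8  0.6 -1.6] M [ 0.06 -1.37 -0.11] op 0.141 t 18.8
0.1 [0.5965 0.1731 0.23  ] F [ 5.9  1.1 -3.5] M [ 0.07 -1.44 -0.18] op 0.144 t 19.13
0.12 [0.5987 0.1723 0.2328] F [ 5.9  0.4 -3.1] M [ 0.08 -1.43 -0.17] op 0.142 t 19.47
0.137 [0.6006 0.1715 0.2351] F [ 5.8  0.4 -3.5] M [ 0.04 -1.46 -0.17] op 0.145 t 19.77
hold [0.6006 0.1716 0.2351] F [ 7.   0.9 -2.6] M [ 0.09 -1.48 -0.21] op 0.144 t 20.27
```

View pics/s4.png

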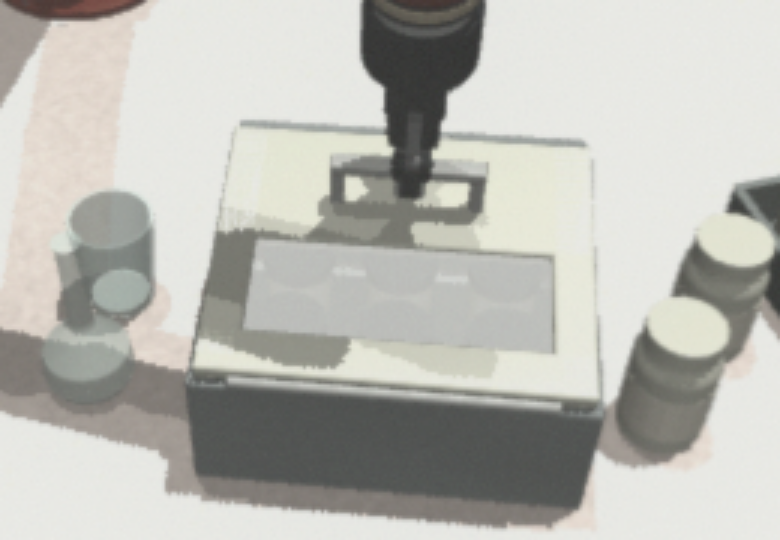

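The scene view shows the lid held open by the bar at about (410,180), with all four bystanders standing. A pull peak of 11.7 N followed by a drop to about 3 N shows the seal has let go. Handing in.

Run:
```python
from h import *
st(); print(pose(.137,down(YAW-np.pi))[0]); ticket.finish_job()
```

```text
[0.6006 0.1715 0.2351] F [ 6.2  1.3 -3.4] M [ 0.03 -1.45 -0.23] op 0.146 t 20.32
[0.5990923  0.17200049 0.2351848 ]
the job is handed in; nothing more can be done
```

I unlatched the box and broke the lid's seal. The job was handed in at 20.3 s of the 45 s allowed, with the gripper still holding the lid slightly open. `finish_job` gives no verdict, so the points below are my own checks.

- **Knob:** I pressed it about 6.8 mm down, until it bottomed out. I then turned it anticlockwise until the wrist moment rose to about 0.9 N m at a commanded 1.34 rad, which I took as the stop. After I let go, the wrist picture showed it standing up, turned about 75°, with the tail clear of the lid. I could not read the turn and press joints directly, and took no picture of the knob after that.
- **Lid:** The pull peaked at 11.7 N at the recorded steps, then dropped to about 3 N, which is the lid's weight alone. The arm's height matches the planned height for 0.137 rad (about 30 mm at the front edge). The lid angle comes from the arm's pose, not from a direct measurement.
- **Grip:** The fingers are closed on the bar at opening 0.146, with steady forces.
- **Jars and glassware:** All four were still standing where they were in the last scene picture. I judged that by eye and did not measure it.

**Disagreement:** The top camera placed the box about 5 mm from where the wrist camera did. Two wrist views with the tool turned half round agreed within 2 mm, so I used those. A steady side force of about 6 N stayed on the handle while holding it.

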